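# Pack the inspection torch away and latch the toolbox

## Task

Lay the torch down lengthways, front to back, in the empty half of the open toolbox's tray, beside the small tin, without dropping it. Then swing the lid fully shut, and after that press both front latches down flat against the box. Leave the tin in its half of the tray, and leave the spring clamp and the marker on the bench where they lie.

Things in the scene. Friction and masses are not known exactly. Their poses are not given: they have to be found in the camera images.
- toolbox: Black toolbox, 180 (x) x 260 (y) x 136 mm (z, shut), fixed to the bench. Origin: centre of its underside; +x runs to its back (hinge), +y to its left, z up. Base 85 mm high, 3 mm walls. The tray inside has its floor at z = 47 mm; a 4 mm divider along x at y = 0, its top at z = 70 mm, parts it into a left half with the tin and an empty right half.
- tray_right (a point): Centre of the floor of the tray's empty right half, at x = 0, y = -62, z = 47 mm in the toolbox frame. This half is 147 mm long (x) by 120 mm wide (y); axes as the toolbox's.
- toolbox_lid (a joint): Lid hinge, rad: 0 shut, 1.48 fully open; starts at about 1.4. Axis along the toolbox's y through x = 81, z = 85 mm. A stiff hinge: the lid stays where it is left; about 3 to 5 N at the front edge moves it, and that much is needed all the way down.
- lid_front (a point): Middle of the lid's upper front edge; moves with the lid (open: its highest part but for the latches). Shut: x = -77, y = 0, z = 122 mm in the toolbox frame, the lid's flat top at z = 122 mm, with a flat bail handle fixed on it (x = -5 to 39, y = -56 to 56 mm, up to z = 136 mm). The stretch of front edge between the latches (y = -59 to 59 mm) is clear.
- toolbox_latch1 (a joint): Left latch (y = +70 mm), hinged on the lid's front. rad: 0 flat down against the front of the toolbox (closed), about 1.6 sticking straight out from the front. It stays where it is left and moves with a light touch.
- toolbox_latch2 (a joint): Right latch (y = -70 mm), as the left one.
- latch_left_tip (a point): Free end of the left latch: an orange flap 22 mm wide (y), 3.5 mm thick and 42 mm long. With the lid shut it hinges about the toolbox's y direction at x = -84, z = 102 mm; closed, its free end points down, at x = -87, z = 61 mm.
- latch_right_tip (a point): Free end of the right latch, made the same.
- torch: Black and white pocket torch, round, 118 mm long, 34 mm thick at the barrel (middle) and 39 mm at both ends, 0.14 kg, lying on the bench. Its length is along its own y. Origin: on its surface, at the underside as built (use point torch_mid, as it can roll).
- torch_mid (a point): Point on the torch's axis at mid length, 19 mm above whatever it lies on; the place to grip. The torch's length is along this frame's y.
- tin: Small round tin, white and brown, 62 mm across, 35 mm high, standing in the left half of the tray. Origin: centre of its underside.
- tin_mid (a point): Centre of the tin.
- clamp: Black spring clamp, 44 x 112 x 20 mm, lying on the bench. Origin: centre of its underside; length along y. To be left alone.
- marker: Marker pen, white with a red cap, 135 mm long, 17 mm thick, lying on the bench. Origin: centre of its underside; length along y. To be left alone.
Mind the look-alikes: they are no part of the job. What is meant by the tin is not green, and is the larger of those in its own colour. What is shaped like the torch but turquoise is not meant.

How it is judged (in metres and radians):
On the way, in this order (a step that is already met when the one before it is completed fails the run):
1. the torch lies lengthways in the right half of the tray, let go and at rest, the lid still open (y of torch_mid in the frame of toolbox between -0.12 and -0.01 m and z of torch_mid in the frame of toolbox between 0.05 and 0.078 m and x of torch_mid in the frame of toolbox between -0.04 and 0.04 m and angle between torch_mid's own y axis and vertical above 1.4 rad and angle between the y axis of torch_mid and the x axis of toolbox, either way round below 0.6 rad and contact force between torch and the fingers below 0.1 N and linear speed of torch below 0.05 m/s and value of joint toolbox_lid above 0.5 rad), for 0.2 s.
2. the lid is shut (value of joint toolbox_lid below 0.05 rad), for 0.2 s.
3. both latches are down (value of joint toolbox_lid below 0.05 rad and value of joint each of toolbox_latch1, toolbox_latch2 below 0.15 rad), for 0.2 s.
At the end, for the whole second after the job is handed in: The torch lies at rest in the right half of the tray, its axis within 0.6 rad of front-to-back and its middle within 40 mm of mid-depth; the lid is shut (under 0.05 rad); both latches are flat against the front (under 0.15 rad); the tin still stands in the left half of the tray (all of step 3 and y of torch_mid in the frame of toolbox between -0.12 and -0.01 m and z of torch_mid in the frame of toolbox between 0.05 and 0.078 m and x of torch_mid in the frame of toolbox between -0.04 and 0.04 m and angle between torch_mid's own y axis and vertical above 1.4 rad and angle between the y axis of torch_mid and the x axis of toolbox, either way round below 0.6 rad and linear speed of torch below 0.05 m/s and y of tin_mid in the frame of toolbox above 0.01 m and z of tin_mid in the frame of toolbox below 0.085 m and angle between tin's own z axis and vertical below 0.3 rad); the robot touches nothing.
It fails at once if the torch is dropped or thrown (faster than 0.8 m/s with no finger on it) (linear speed of torch above 0.8 m/s and contact force between torch and the fingers below 0.1 N).
It fails at once if the spring clamp or the marker is moved by more than 40 mm (distance of any of clamp, marker from where it was at the start of the episode above 0.04 m).
It also fails if it takes over 67 s, if anything falls off the work surface, if the arm or the gripper's body presses on something with over 40 N, if the wrist force passes 120 N, or if a joint passes its speed limit or range.

## Robot

A 6-joint arm with a two-finger parallel gripper is mounted at the origin on a cart in front of the work surface, level with it; the furniture and walls round the work are solid. World frame = base frame: x ahead of the robot, y to its left, z up, the work surface at z = 0. Lengths are in m, angles in degrees, forces in N, time in s.
With the tool pointing down it reaches from about 0.4 to 0.825 m from the base axis. Payload 7 kg.
Tool frame: the origin (TCP) lies midway between the tips of the shut fingers; the grasp point (between the pads) lies ctrl.grasp_offset behind it (ctrl.grasp_offset is the distance from the TCP to the grasp point, in m); z points along the fingers, y is the line along which they close (so a half turn about z gives the same grasp; the last joint's range is limited). The gripper opens to 88 mm and grips with 3 to 60 N. Pads are 19 mm wide; open, the fingers measure 130 mm over their backs; the gripper's body (78 mm by 193 mm) begins 47 mm behind the grasp point.
Start: joints at [80.965, 20.546, 0.682, 0, -70.136, -16.507], TCP at [0.291, 0.609, 0.191] pointing down, gripper open.
Joint ranges: [-176.03, 176.03], [-82.01, 121.73], [-58.28, 71.71], [-173.87, 95.51], [-174.79, -0.11], [-173.66, 173.66]. Speed limits (degrees/s): [136.94, 136.94, 172.46, 180, 180, 180].

## Interface

Orientations are given as [roll, pitch, yaw] about the fixed x, y, z axes, in that order (R = Rz(yaw) Ry(pitch) Rx(roll)).
In Python, from plant import ctrl gives the robot as it stands. The module is installed in compiled form; this text tells all that it offers.
- The arm moves only by the tool send_rows, never from a script. Its argument "increments" is a list that holds one entry, the list of rows, each a list of 4 numbers: the shift along the world's x, y, z normalised to -1 to 1, where 1 is 0.2 m, then the turn about the world's z normalised to -1 to 1, where 1 is 1.5 rad. In form: [[[x, y, z, roll], ...]]. A call has 1 to 12 rows; each row is the pose to reach, as a shift and turn from the pose commanded when the call began; what a row does not reach only later rows make up. A row lasts 1/8 s, in which the tool goes at most 62.5 mm and 10.7 degrees, less where a joint would pass 70% of its speed; a pose out of reach is approached as far as the arm can. A call with a number of a shift or a turn outside -1 to 1 is refused whole. A call with a gripper value outside its range is refused whole. "jaw" is the opening, from 0 (shut) to 1 (fully open), set as the call begins (left out, the last holds). The fingers move at their own pace and stop on an object; the grip force is fixed at half the most. Time passes only in rows, so rows that repeat a pose let the fingers close. It gives the time, the measured TCP pose, the force, the opening and the grip force at its end, in the units of the state.
- ctrl.get_obs(): the state, without advancing time (a new reading comes with each control period).
- ctrl.snapshot(name): name is "scene" or "top"; returns the picture (420x560x3 uint8, red, green, blue); there is no depth.
- ctrl.calibration(name): a dict with "mtx" (3x3 intrinsics, pixels), "k1" (the pictures are not rectified: a ray, as slopes to the right and down, at radius r is drawn at 1 + k1 r^2 times it, then the intrinsics apply), "eye" and "attitude" of the camera in the world. Camera axes: x right, y up, looking along -z (the intrinsics and any distortion apply to the point x, -y, -z); pixel columns grow to the right and rows downward; lengths in m; the calibration is good to about 2 mm. A picture is of the moment at which its call begins. calibration takes no time and is no camera call.
- ctrl.close_job(): hands the job in; it is judged then, once.
Trained networks look in the newest picture that a camera, given by its name, has taken for a name from the list of things; names that differ only in an ending like _2 or _b are one class to them, and where a whole thing is asked for, a point or a joint stands for the part that bears it (a point fixed in the world has none). Each returns a list of dicts, best first, with "conf" (0 to 1); they miss things now and then, are a little off and sometimes report something else, mostly with a low value. They report only what shows in the picture. A call takes as long as a camera call. They do not tell look-alikes from the thing itself.
- ctrl.trace(thing, camera): "mask" (420x560 bool, what is visible of it) and "bbox" ([left, top, right, bottom] in pixels, round what is visible of it).
- ctrl.spot_point(thing, camera): "pixel" ([row, column] in pixels: a listed point, or the origin of a listed thing).
The state is a dict: "clock": time; "joint_pos": joint angles; "qvel": joint speeds; "tau": joint torques, N m; "tool_pos": TCP position; "orientation": TCP orientation; "force": force on the tool from outside, world axes, zero at the start; "moment": the same for the moment, N m; "opening": finger opening in m; "gripper_force": force on a finger pad.
Only numpy, scipy, OpenCV 4.12 (cv2) and the standard library are available. Lean on these libraries where they do the work, as an engineer would, in place of code of your own. Each camera call takes 0.05 s, during which the arm holds its last target. There are 200 camera calls.

## Working session

There is one attempt and no reset: what is moved stays moved. The work goes in short steps, Python scripts to look and compute and a tool call to move; the robot and the scene stay as the last step left them, time stands still between calls to the robot, and variables do not carry over. Pictures are saved under pics/ and viewed, at most 10 in all, crops included, and the job is handed in when it is done.

Besides the shell and the picture viewer there is one more tool, called after "Call:" in YAML: its name, and indented under it one key for each argument. send_rows: Moves the arm, as the interface text tells. Its arguments: {"type":"object","properties":{"increments":{"type":"array"},"jaw":{"type":"number"}},"required":["increments"]}

```bash
mkdir -p pics; cat > h.py <<'E'
import numpy as np, cv2
from plant import ctrl
def cal(n):
    c=ctrl.calibration(n); return c
def Rm(c):
    a=np.array(c["attitude"],float)
    if a.shape==(3,3): return a
    from scipy.spatial.transform import Rotation as R
    return R.from_euler('xyz',a,degrees=True).as_matrix() if a.size==3 else R.from_quat(a).as_matrix()
def ray(n,px):  # px=(row,col)
    c=cal(n);K=np.array(c["mtx"]);k=c["k1"]
    u=cv2.undistortPoints(np.array([[[px[1],px[0]]]],float),K,np.array([k,0,0,0.]))[0,0]
    d=Rm(c)@np.array([u[0],-u[1],-1]); return np.array(c["eye"]),d/np.linalg.norm(d)
def atz(n,px,z):
    e,d=ray(n,px); return e+d*(z-e[2])/d[2]
def tri(p1,p2,n1="scene",n2="top"):
    e1,d1=ray(n1,p1);e2,d2=ray(n2,p2)
    s=np.linalg.lstsq(np.c_[d1,-d2],e2-e1,rcond=None)[0]
    a,b=e1+s[0]*d1,e2+s[1]*d2; return (a+b)/2,np.linalg.norm(a-b)
def proj(n,P):
    c=cal(n);p=Rm(c).T@(np.array(P)-np.array(c["eye"]));u=np.array([p[0],-p[1]])/-p[2]
    u=u*(1+c["k1"]*(u@u));K=np.array(c["mtx"]);q=K@[u[0],u[1],1];return q[1],q[0]
def save(n,f):
    im=ctrl.snapshot(n);cv2.imwrite("pics/"+f,im[:,:,::-1]);return im
E
python3 - <<'E'
from h import *
for n in("scene","top"):
    print(ctrl.calibration(n));save(n,n+"0.png")
    for t in["torch_mid","tin_mid","tray_right","lid_front","latch_left_tip","latch_right_tip","toolbox","clamp","marker"]:
        print(n,t,[(np.round(d["pixel"]).tolist(),round(d["conf"],2)) for d in ctrl.spot_point(t,n)])
print(ctrl.get_obs(),ctrl.grasp_offset)
E
```

```text
{'mtx': array([[477.38948816,   0.        , 284.82194268],
       [  0.        , 477.38948816, 208.87315255],
       [  0.        ,   0.        ,   1.        ]]), 'k1': -0.09110011842138051, 'eye': array([-0.21968227, -0.92013333,  0.84855811]), 'attitude': array([ 57.26635465,   0.41798799, -43.32508648])}
scene torch_mid [([301.0, 429.0], 0.72), ([260.0, 246.0], 0.63)]
scene tin_mid [([188.0, 178.0], 0.68), ([178.0, 230.0], 0.48)]
scene tray_right [([201.0, 252.0], 0.58)]
scene lid_front [([127.0, 263.0], 0.64)]
scene latch_left_tip [([109.0, 244.0], 0.57)]
scene latch_right_tip [([121.0, 268.0], 0.47)]
scene toolbox [([208.0, 241.0], 0.71), ([257.0, 246.0], 0.37)]
scene clamp [([286.0, 297.0], 0.62), ([202.0, 252.0], 0.15)]
scene marker [([316.0, 348.0], 0.56)]
{'mtx': array([[476.37907654,   0.        , 270.89562517],
       [  0.        , 476.37907654, 206.37777465],
       [  0.        ,   0.        ,   1.        ]]), 'k1': 0.0442312432015033, 'eye': array([0.19145701, 0.00477736, 1.58579445]), 'attitude': array([  13.99771598,    0.13328249, -104.76975438])}
top torch_mid [([2
[... 479 characters left out ...]
9.0, 200.0], 0.33)]
{'clock': 1.0, 'joint_pos': array([ 8.09652853e+01,  2.05452930e+01,  6.81775210e-01,  5.51918072e-04,
       -7.01356847e+01, -1.65062490e+01]), 'qvel': array([-0.11103571, -0.0496166 , -0.03043316,  0.02434154,  0.06638991,
        0.088618  ]), 'tau': array([-2.84447131e-03, -5.82384038e+01,  2.93312073e+01,  7.00228795e+00,
        1.25699831e-02, -2.49985300e-05]), 'tool_pos': array([0.29104863, 0.609006  , 0.19147364]), 'orientation': array([-1.79999088e+02, -2.71118108e-04, -2.55407761e+01]), 'force': array([-0.06580478,  0.49611464, -0.29518026]), 'moment': array([ 0.02942048,  0.01999737, -0.01957703]), 'gripper_force': 0.0, 'opening': 0.08771973538552544} 0.0188
```

View pics/scene0.png

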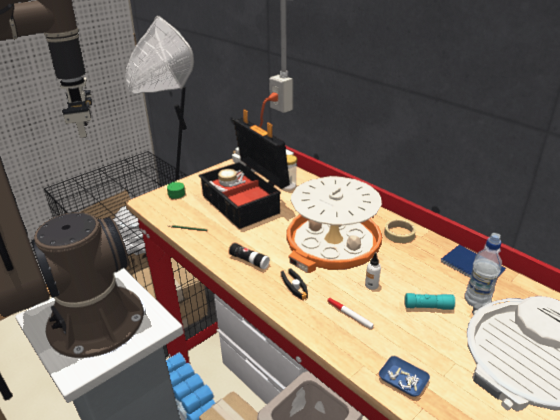

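View pics/top0.png

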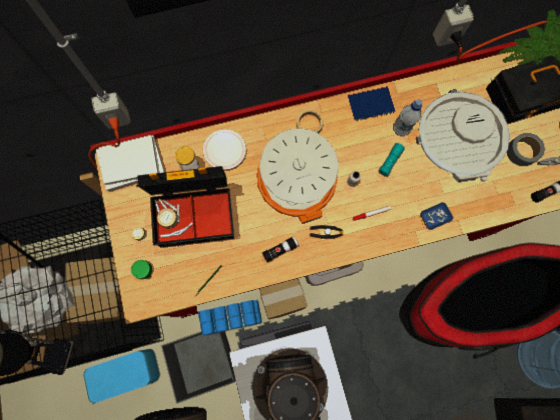

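The scene view shows the torch at (row 257, col 248), the open toolbox at (195, 240) with its lid up at (150, 262), the clamp at (285, 295) and the marker at (313, 350). In the top view the torch is at (250, 281) and the red tray at (217, 193), with the tin in the left half. The tall tiered stand to the right of the box is an obstacle.

```bash
cat > m.py <<'E'
from h import *
def mask(t,n,near):
    L=[d for d in ctrl.trace(t,n)]
    best=None
    for d in L:
        r,c=np.nonzero(d["mask"]); 
        if len(r)==0: continue
        dist=np.hypot(r.mean()-near[0],c.mean()-near[1])
        if best is None or dist<best[0]: best=(dist,d["mask"],d["conf"])
    return best
if __name__=="__main__":
    print("torch",tri((258,247),(250,281)))
    for n,near in(("top",(250,281)),("scene",(258,248))):
        b=mask("torch",n,near); r,c=np.nonzero(b[1]); print(n,b[0],b[2],r.mean(),c.mean(),len(r))
        P=np.array([atz(n,(i,j),0.019)[:2] for i,j in zip(r,c)])
        rect=cv2.minAreaRect(P.astype(np.float32)*1000);print(rect)
        print(np.round(cv2.boxPoints(rect)))
    b=mask("toolbox","top",(221,194));print(b[0],b[2])
    for t,s,p in(("tray_right",(201,252),(217,210)),("lid_front",(127,263),(169,177)),("tin",(178,230),(219,167)),("Ltip",(109,244),(175,153)),("Rtip",(121,268),(170,199)),("Box",(208,241),(221,194)),("clamp",(286,297),(232,328)),("marker",(316,348),(210,370))):
        print(t,tri(s,p),atz("top",p,0.0))
    im=cv2.imread("pics/top0.png")[150:300,120:350];im2=cv2.imread("pics/scene0.png")[90:310,180:400]
    cv2.imwrite("pics/c1.png",cv2.resize(im,None,fx=3.4,fy=3.4,interpolation=cv2.INTER_CUBIC))
    cv2.imwrite("pics/c2.png",cv2.resize(im2,None,fx=2.7,fy=2.7,interpolation=cv2.INTER_CUBIC))
E
python3 m.py
```

```text
torch (array([ 0.41663382, -0.08507999,  0.01583444]), np.float64(0.003036274882274451))
top 2.1075344287183686 0.71 248.99268292682927 279.14878048780486 410
((422.86224365234375, -81.79613494873047), (38.650794982910156, 121.91447448730469), 11.983895301818848)
[[ 391.  -26.]
 [ 417. -145.]
 [ 454. -137.]
 [ 429.  -18.]]
scene 2.7281889906611148 0.59 255.43126177024482 248.9190207156309 531
((423.08355712890625, -80.51422882080078), (54.71652603149414, 142.4063720703125), 14.1258544921875)
[[ 379.  -18.]
 [ 414. -156.]
 [ 467. -143.]
 [ 432.   -5.]]
16.172699022459863 0.61
tray_right (array([0.58892028, 0.11105198, 0.03829332]), np.float64(0.015901680251844873)) [0.59161185 0.11786123 0.        ]
lid_front (array([0.69617296, 0.16050941, 0.24894793]), np.float64(0.002939016561635583)) [0.78860825 0.19041806 0.        ]
tin (array([0.61062507, 0.24818617, 0.06065815]), np.float64(0.011076598937238342)) [0.62217692 0.2606524  0.        ]
Ltip (array([0.67594145, 0.22477445, 0.29794242]), np.float64(0.00047453118608480364)) [0.78828853 0.27552493 0.        ]
Rtip (array([0.65943676, 0.09459475, 0.29886029]), np.float64(0.004793874648384456)) [0.76550498 0.11704189 0.        ]
Box (array([ 0.59851439,  0.17488672, -0.02026403]), np.float64(0.0033378234343689884)) [0.59191661 0.17354851 0.        ]
clamp (array([ 0.43932872, -0.25617768,  0.00760897]), np.float64(0.003668645839316204)) [ 0.43895998 -0.25637844  0.        ]
marker (array([ 0.47164584, -0.4140436 , -0.0060266 ]), np.float64(0.012707713242188758)) [ 0.47582455 -0.41649322  0.        ]
```

View pics/c1.png

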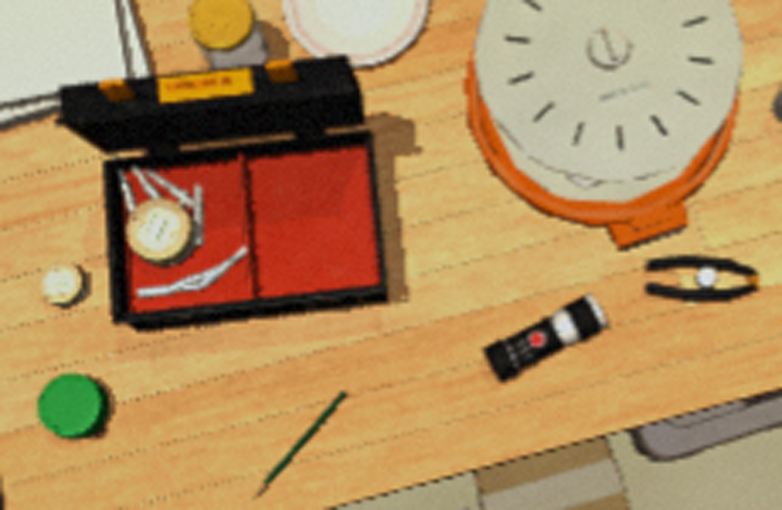

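View pics/c2.png

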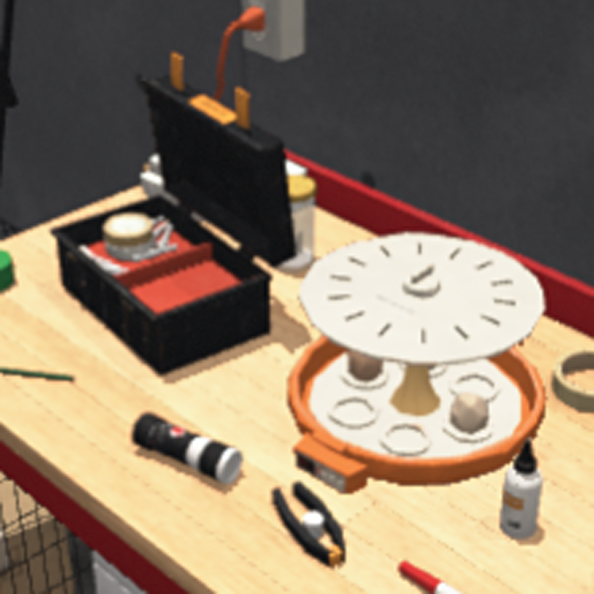

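```bash
cat > fit.py <<'E'
from h import *
from scipy.optimize import least_squares
c1=lambda x,y:(150+y/3.4,120+x/3.4); c2=lambda x,y:(90+y/2.7,180+x/2.7)
O=[("top",c1(118,318),(-.09,.13,.085)),("top",c1(387,297),(-.09,-.13,.085)),("top",c1(375,133),(.09,-.13,.085)),("top",c1(106,160),(.09,.13,.085)),
("top",c1(258,298),(-.075,0,.07)),
("scene",c2(160,338),(-.09,-.13,.085)),("scene",c2(268,272),(.09,-.13,.085)),("scene",c2(56,236),(-.09,.13,.085)),("scene",c2(163,371),(-.09,-.13,0))]
def W(p,P): c,s=np.cos(p[2]),np.sin(p[2]);return np.array([p[0]+c*P[0]-s*P[1],p[1]+s*P[0]+c*P[1],P[2]])
f=lambda p:np.concatenate([np.subtract(proj(n,W(p,P)),o) for n,o,P in O])
r=least_squares(f,[.6,.17,-.1],loss="soft_l1");p=r.x
print(p,np.degrees(p[2]));print(np.round(f(p).reshape(-1,2),1))
print("tray_right",W(p,(0,-.062,.047)))
import sys
a=1.4
def lid(x,z,y,a): dx,dz=x-.081,z-.085; return W(p,(.081+dx*np.cos(a)+dz*np.sin(a),y,.085-dx*np.sin(a)+dz*np.cos(a)))
for a in(1.3,1.4,1.48):
  q=lid(-.077,.122,0,a);print(a,q,proj("scene",q),proj("top",q), lid(-.077,.122,-.12,a))
for y in(.07,-.07): print("latch tip",W(p,(-.087,y,.061)),"out",W(p,(-.126,y,.102)))
E
python3 fit.py
```

```text
[ 0.59343847  0.16198052 -0.13324128] -7.634162858796758
[[ 3.  -0.1]
 [-1.   2.4]
 [-6.3  0.1]
 [-4.8 -0.1]
 [-0.   0.1]
 [-5.9 -2.6]
 [ 0.2  6.7]
 [-2.  -4. ]
 [ 5.3 -2. ]]
tray_right [0.58520193 0.10053006 0.047     ]
1.3 [0.66716598 0.15209843 0.24713965] (np.float64(130.979867766234), np.float64(257.361210508235)) (np.float64(177.11909474227724), np.float64(182.1722508619584)) [0.65122429 0.03316205 0.24713965]
1.4 [0.6832422  0.14994364 0.24698984] (np.float64(129.7852642542028), np.float64(261.6840182946517)) (np.float64(171.9120234468287), np.float64(181.7365383783361)) [0.66730052 0.03100726 0.24698984]
1.48 [0.69604238 0.14822797 0.24570402] (np.float64(129.18541139065323), np.float64(265.1039568384846)) (np.float64(167.91320754525563), np.float64(181.46384545552561)) [0.68010069 0.02929158 0.24570402]
latch tip [0.51650891 0.2429178  0.061     ] out [0.47785458 0.24809885 0.102     ]
latch tip [0.49791027 0.10415869 0.061     ] out [0.45925595 0.10933974 0.102     ]
```

```bash
cat > fit2.py <<'E'
import re
s=open('fit.py').read()
s=s.replace('f=lambda p:np.concatenate([np.subtract(proj(n,W(p,P)),o) for n,o,P in O])','''f=lambda p:np.concatenate([np.subtract(proj(n,W(p,(np.sign(P[0])*p[3],np.sign(P[1])*p[4],P[2]))),o) for n,o,P in O])''').replace('[.6,.17,-.1]','[.6,.17,.1,.08,.13]')
open('fit3.py','w').write(s)
E
python3 fit2.py; python3 fit3.py; python3 -c "
import h
print(h.ctrl.get_obs()['clock'])"
```

```text
[ 0.5895162   0.16410175 -0.13992208  0.07484043  0.12657357] -8.016944585908613
[[-0.8  0.1]
 [-3.9  0.3]
 [-0.3 -0.6]
 [ 0.6  1. ]
 [ 1.3 -0.5]
 [-7.8 -0.6]
 [ 1.6  0.6]
 [-2.9 -0.6]
 [ 3.3 -0.1]]
tray_right [0.58086931 0.10270769 0.047     ]
1.3 [0.66317605 0.15372732 0.24713965] (np.float64(131.18952605478427), np.float64(256.05541361965345)) (np.float64(178.5104823060766), np.float64(181.917371259702)) [0.64644013 0.0349001  0.24713965]
1.4 [0.67923752 0.15146518 0.24698984] (np.float64(130.00344422315175), np.float64(260.4074191937924)) (np.float64(173.29158432805912), np.float64(181.51914058098959)) [0.66250161 0.03263796 0.24698984]
1.48 [0.69202595 0.14966403 0.24570402] (np.float64(129.4104703861278), np.float64(263.8512221801952)) (np.float64(169.28244985875392), np.float64(181.27634089703344)) [0.67529003 0.03083681 0.24570402]
latch tip [0.51312908 0.24555117 0.061     ] out [0.47451023 0.25099034 0.102     ]
latch tip [0.49360385 0.10691941 0.061     ] out [0.454985   0.11235858 0.102     ]
1.15
```

Call:
send_rows:
  increments:
    - [[0.2,-1,0,-0.2],[0.2,-1,0,-0.2],[0.2,-1,0,-0.2],[0.2,-1,0,-0.2]]
  jaw: 1

```text
clock: 1.65
tool_pos: [0.3314, 0.406, 0.1922]
orientation: [-180.0, 0.0, -42.8]
force: [-0.0, 0.4, 0.2]
opening: 0.0873
gripper_force: 0.0
```

Call:
send_rows:
  increments:
    - [[0.2,-1,0,-0.2],[0.2,-1,0,-0.2],[0.2,-1,0,-0.2],[0.2,-1,0,-0.2]]

```text
clock: 2.15
tool_pos: [0.3712, 0.2067, 0.1919]
orientation: [-179.9, 0.0, -60.0]
force: [0.0, 0.3, 0.9]
opening: 0.0877
gripper_force: 0.0
```

Call:
send_rows:
  increments:
    - [[0.2,-1,0,-0.207],[0.2,-1,0,-0.207],[0.2,-1,0,-0.207],[0.2,-1,0,-0.207]]

```text
clock: 2.65
tool_pos: [0.4117, 0.0068, 0.1917]
orientation: [-180.0, -0.0, -77.9]
force: [0.3, 0.1, 0.0]
opening: 0.0875
gripper_force: 0.0
```

Call:
send_rows:
  increments:
    - [[0.055,-0.45,-0.3,0],[0.055,-0.45,-0.35,0],[0.055,-0.45,-0.35,0],[0.055,-0.45,-0.35,0]]

```text
clock: 3.15
tool_pos: [0.4229, -0.0807, 0.1218]
orientation: [-180.0, -0.0, -77.7]
force: [0.2, -0.4, 0.5]
opening: 0.0878
gripper_force: 0.0
```

Call:
send_rows:
  increments:
    - [[0,0,-0.2,0],[0,0,-0.4,0],[0,0,-0.5,0],[0,0,-0.56,0],[0,0,-0.56,0]]

```text
clock: 3.78
tool_pos: [0.4226, -0.0802, 0.0097]
orientation: [-180.0, -0.0, -77.6]
force: [-0.3, 0.4, 0.8]
opening: 0.0876
gripper_force: 0.0
```

Call:
send_rows:
  increments:
    - [[0,0,0,0],[0,0,0,0],[0,0,0,0],[0,0,0,0],[0,0,0,0],[0,0,0,0]]
  jaw: 0

```text
clock: 4.53
tool_pos: [0.422, -0.081, 0.0095]
orientation: [180.0, -0.0, -77.7]
force: [-0.7, -0.5, 0.6]
opening: 0.0333
gripper_force: 0.0
```

Call:
send_rows:
  increments:
    - [[0,0,0.2,0],[0,0,0.45,0],[0,0,0.7,0],[0,0,0.85,0],[0,0,0.85,0]]

```text
clock: 5.15
tool_pos: [0.4236, -0.0808, 0.1819]
orientation: [-179.7, -0.0, -77.7]
force: [-0.0, -0.6, -1.0]
opening: 0.0003
gripper_force: 0.0
```

```bash
cat > chk.py <<'E'
from h import *
import sys
o=ctrl.get_obs();print(o["tool_pos"],o["orientation"],o["opening"],o["gripper_force"])
a=save("top",sys.argv[1]+"t.png");b=save("scene",sys.argv[1]+"s.png")
def crop(im,n,P):
    r,c=map(int,proj(n,P));r=max(0,min(r-75,270));c=max(0,min(c-100,360));return r,c,cv2.resize(im[r:r+150,c:c+200,::-1],None,fx=2.5,fy=2.5,interpolation=cv2.INTER_CUBIC)
P=[float(x) for x in sys.argv[2:5]]
r1,c1,A=crop(a,"top",P);r2,c2,B=crop(b,"scene",P);print(r1,c1,r2,c2)
cv2.imwrite("pics/"+sys.argv[1]+".png",np.vstack([A,B])[:,:500] if 0 else np.vstack([A[:300],B[:300]]))
E
python3 chk.py g 0.423 -0.08 0.17
```

```text
[ 0.42358708 -0.08077226  0.18187697] [-1.79705625e+02 -8.83094597e-03 -7.76964043e+01] 0.0002957793086388438 0.0
166 179 134 145
```

View pics/g.png

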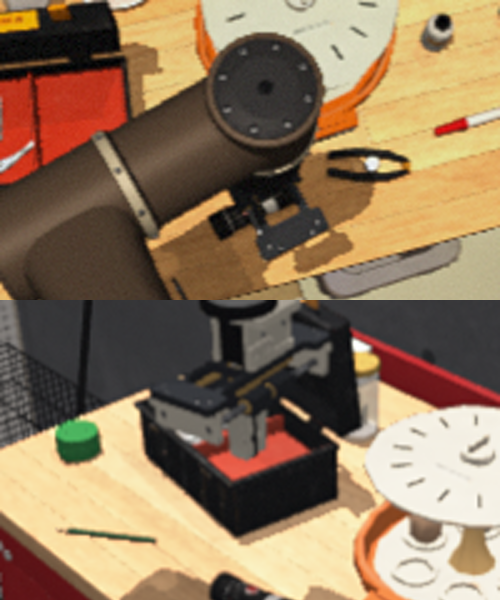

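```bash
cat > t.py <<'E'
from m import *
for n in("top","scene"):
    ctrl.snapshot(n)
    for d in ctrl.trace("torch",n): 
        r,c=np.nonzero(d["mask"]);P=np.array([atz(n,(i,j),0.019)[:2] for i,j in zip(r,c)])
        print(n,round(d["conf"],2),r.mean(),c.mean(),cv2.minAreaRect(P.astype(np.float32)*1000))
E
python3 t.py
```

```text
top 0.74 159.4957507082153 391.300283286119 ((624.9623413085938, -536.9627075195312), (36.96843338012695, 129.39923095703125), 43.347164154052734)
top 0.69 252.1447963800905 275.3574660633484 ((421.8339538574219, -77.34244537353516), (38.57984161376953, 112.77714538574219), 11.828781127929688)
scene 0.95 255.27756653992395 249.09315589353614 ((425.8514099121094, -77.66190338134766), (54.391571044921875, 145.0468292236328), 10.632698059082031)
scene 0.95 300.8342618384401 430.20612813370474 ((630.3660888671875, -535.6739501953125), (54.52216339111328, 128.50051879882812), 43.229820251464844)
```

The torch (top crop, about (260, 210)) still lies on the bench: the fingers needed more time to close. I'll reopen and regrasp.

Call:
send_rows:
  increments:
    - [[0,0,0,0],[0,0,0,0],[0,0,0,0],[0,0,0,0],[0,0,0,0],[0,0,0,0],[0,0,-0.15,0],[0,0,-0.4,0],[0,0,-0.65,0],[0,0,-0.8,0],[0,0,-0.85,0],[0,0,-0.85,0]]
  jaw: 0.9

```text
clock: 6.95
tool_pos: [0.4222, -0.081, 0.0095]
orientation: [180.0, -0.0, -77.7]
force: [0.1, -0.4, -0.0]
opening: 0.0789
gripper_force: 0.0
```

Call:
send_rows:
  increments:
    - [[0,0,0,0],[0,0,0,0],[0,0,0,0],[0,0,0,0],[0,0,0,0],[0,0,0,0],[0,0,0,0],[0,0,0,0],[0,0,0,0],[0,0,0,0],[0,0,0,0]]
  jaw: 0

```text
clock: 8.32
tool_pos: [0.4221, -0.081, 0.0095]
orientation: [180.0, -0.0, -77.7]
force: [0.7, 1.0, 1.2]
opening: 0.0006
gripper_force: 0.0
```

```bash
python3 t.py; python3 - <<'E'
from h import *
b=ctrl.snapshot("scene");cv2.imwrite("pics/n1.png",cv2.resize(b[180:330,170:370,::-1],None,fx=3.5,fy=3.5,interpolation=cv2.INTER_CUBIC))
print([proj("scene",p) for p in [(.422,-.081,.0095),(.422,-.081,.07)]])
E
```

```text
top 0.88 158.7479892761394 391.62466487935654 ((627.3102416992188, -536.1258544921875), (40.935791015625, 131.5254364013672), 41.20866775512695)
top 0.55 256.80434782608694 269.69565217391306 ((413.1907958984375, -82.9466552734375), (19.229721069335938, 117.20974731445312), 11.901359558105469)
scene 0.73 130.39622641509433 269.0188679245283 ((1044.0960693359375, 528.4005737304688), (119.70919799804688, 17.606342315673828), 48.50472640991211)
scene 0.69 300.6861413043478 430.2282608695652 ((631.6001586914062, -535.5482788085938), (55.58800506591797, 128.32919311523438), 41.96464157104492)
scene 0.47 313.1875 351.0520833333333 ((457.3562316894531, -420.96014404296875), (21.156232833862305, 135.23040771484375), 5.20796537399292)
[(np.float64(258.14167792820996), np.float64(248.18800402857337)), (np.float64(240.80891356004534), np.float64(247.0885704275211))]
```

View pics/n1.png

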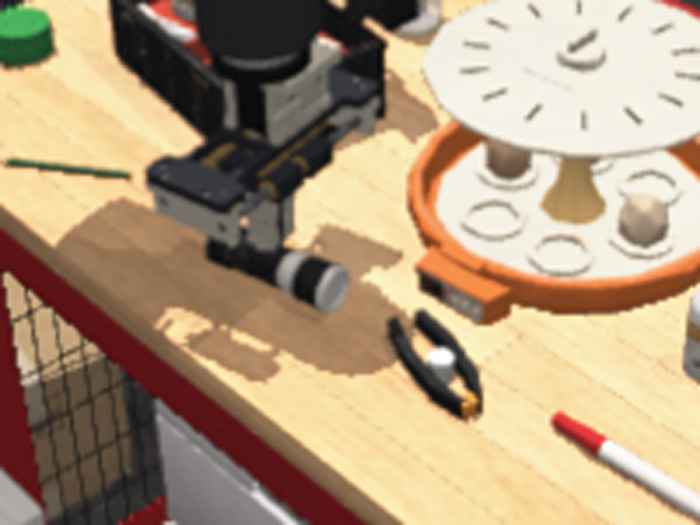

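```bash
python3 - <<'E'
from h import *
b=ctrl.snapshot("scene");a=ctrl.snapshot("top")
f=lambda im,r,c:cv2.resize(im[r:r+60,c:c+78,::-1],None,fx=5,fy=5,interpolation=cv2.INTER_CUBIC)
B=f(b,220,210);A=f(a,225,240)
for n,I,r,c in(("scene",B,220,210),("top",A,225,240)):
    q=proj(n,(.422,-.081,.0095 if n=="scene" else .019));cv2.circle(I,(int((q[1]-c)*5),int((q[0]-r)*5)),3,(0,255,0),1)
cv2.imwrite("pics/n2.png",np.vstack([B,A]));o=ctrl.get_obs();print(o["opening"],o["gripper_force"],o["tool_pos"])
E
```

```text
0.0004658412569754194 0.0 [ 0.42207289 -0.0810023   0.00948682]
```

View pics/n2.png

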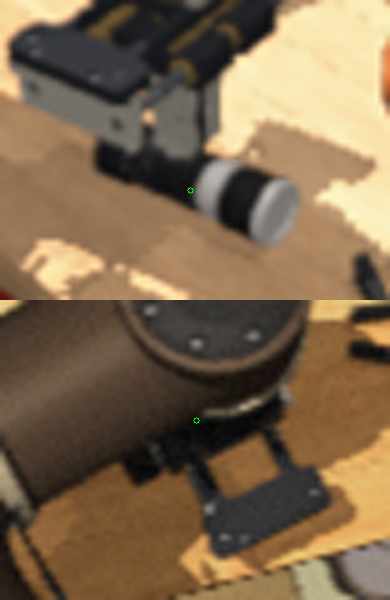

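```bash
python3 - <<'E'
from h import *
for x in(.422,.41,.395,.38):
  print(x,proj("scene",(x,-.081,.019)),proj("top",(x,-.081,.019)))
# torch right-end centre: scene crop (275,210)
print("right end z.019",atz("scene",(220+210/5,210+275/5),.0195),"left-end bottom",atz("scene",(220+160/5,210+105/5),.0195))
b=cv2.imread("pics/scene0.png")
o=ctrl.snapshot("scene")[:,:,::-1]
x=b[235:285,220:285].astype(int);y=o[235:285,220:285].astype(int)
# shift of the white end: template match
T=b[250:272,256:276]
m=cv2.matchTemplate(np.ascontiguousarray(o[240:282,246:290]),T,cv2.TM_CCOEFF_NORMED);print(cv2.minMaxLoc(m),"unmoved=(10,10)")
E
```

```text
0.422 (np.float64(255.4782556338481), np.float64(248.01843142114143)) (np.float64(249.05486310587457), np.float64(279.2879247291551))
0.41 (np.float64(257.3319907879179), np.float64(244.69568858735943)) (np.float64(252.53662079948504), np.float64(280.22818935913875))
0.395 (np.float64(259.67465653455633), np.float64(240.49577163582615)) (np.float64(256.90731823612373), np.float64(281.4084938665718))
0.38 (np.float64(262.0460116748937), np.float64(236.24352344152896)) (np.float64(261.29880549919443), np.float64(282.5943875927993))
right end z.019 [ 0.43689904 -0.13596326  0.0195    ] left-end bottom [ 0.39689408 -0.03603324  0.0195    ]
(-0.33790796995162964, 0.8878009915351868, (0, 20), (10, 10)) unmoved=(10,10)
```

```bash
python3 - <<'E'
from h import *
for z in(.16,.182,.21,.24): print(z,proj("scene",(.4236,-.0808,z)),proj("top",(.4236,-.0808,z)))
E
```

```text
0.16 (np.float64(213.05371676099296), np.float64(245.78596441824754)) (np.float64(241.343489493133), np.float64(279.77358799563643))
0.182 (np.float64(206.00641239968263), np.float64(245.35213405769892)) (np.float64(240.08433936598786), np.float64(279.88959538330687))
0.21 (np.float64(196.8409941366553), np.float64(244.79026077088724)) (np.float64(238.42612303964933), np.float64(280.0423808158652))
0.24 (np.float64(186.77055941864597), np.float64(244.17596974918717)) (np.float64(236.5763508659919), np.float64(280.2128313014338))
```

The torch hasn't moved. The closed fingertips show about 25 to 28 mm above where the reported TCP projects, in two poses. So they closed just over the torch. I'll open and feel downwards in small steps.

Call:
send_rows:
  increments:
    - [[0,0,0,0],[0,0,0,0],[0,0,0,0],[0,0,0,0],[0,0,0,0],[0,0,0,0],[0,0,0,0],[0,0,0,0],[0,0,0,0],[0,0,-0.03,0],[0,0,-0.06,0],[0,0,-0.06,0]]
  jaw: 0.9

```text
clock: 10.22
tool_pos: [0.4215, -0.0811, -0.0032]
orientation: [179.9, -0.0, -77.7]
force: [0.2, 0.8, -0.8]
opening: 0.0789
gripper_force: 0.0
```

Call:
send_rows:
  increments:
    - [[0,0,-0.02,0],[0,0,-0.04,0],[0,0,-0.04,0]]

```text
clock: 10.6
tool_pos: [0.4217, -0.0811, -0.0109]
orientation: [180.0, 0.0, -77.7]
force: [-0.1, 0.0, 0.4]
opening: 0.0789
gripper_force: 0.0
```

Call:
send_rows:
  increments:
    - [[0,0,-0.02,0],[0,0,-0.04,0],[0,0,-0.04,0]]

```text
clock: 10.98
tool_pos: [0.4217, -0.0811, -0.0189]
orientation: [180.0, -0.0, -77.7]
force: [0.2, 0.0, -0.3]
opening: 0.079
gripper_force: 0.0
```

Call:
send_rows:
  increments:
    - [[0,0,0,0],[0,0,0,0],[0,0,0,0],[0,0,0,0],[0,0,0,0],[0,0,0,0],[0,0,0,0],[0,0,0,0],[0,0,0,0]]
  jaw: 0

```text
clock: 12.1
tool_pos: [0.4221, -0.081, -0.0185]
orientation: [-180.0, -0.0, -77.7]
force: [0.2, -0.5, 0.8]
opening: 0.0335
gripper_force: 30.0
```

Call:
send_rows:
  increments:
    - [[0,0,0.1,0],[0,0,0.3,0],[0,0,0.6,0],[0,0,0.85,0],[0,0,0.85,0]]

```text
clock: 12.72
tool_pos: [0.4244, -0.0806, 0.1551]
orientation: [-179.6, -0.0, -77.7]
force: [0.0, -0.1, -2.8]
opening: 0.0336
gripper_force: 30.0
```

Call:
send_rows:
  increments:
    - [[0,0.1,0,0.1],[0,0.3,0,0.22],[0,0.5,0,0.34],[0,0.7,0,0.46],[0,0.9,0,0.58],[0,0.945,0,0.7],[0,0.945,0,0.811],[0.2,0.945,0,0.811],[0.4,0.945,0,0.811],[0.4,0.945,0,0.811]]

```text
clock: 13.98
tool_pos: [0.503, 0.1076, 0.1491]
orientation: [179.9, 0.2, -8.1]
force: [-1.9, 0.2, -2.2]
opening: 0.0337
gripper_force: 30.0
```

```bash
cat > t2.py <<'E'
from m import *
o=ctrl.get_obs();print(o["tool_pos"],o["orientation"],o["opening"])
px={}
for n in("top","scene"):
    im=ctrl.snapshot(n)
    cv2.imwrite("pics/t2%s.png"%n,im[:,:,::-1])
    for t in("torch_mid",):
        print(n,[(np.round(d["pixel"],1),d["conf"]) for d in ctrl.spot_point(t,n)])
    for d in ctrl.trace("torch",n):
        r,c=np.nonzero(d["mask"]); print(n,d["conf"],r.mean(),c.mean(),d["bbox"])
E
python3 t2.py
```

```text
[0.50303635 0.10760584 0.14908326] [ 1.79871877e+02  1.55407733e-01 -8.09573913e+00] 0.0336567432539439
top [(array([162.3, 389.3]), 0.77), (array([228.6, 211.3]), 0.66)]
top 0.75 159.8766404199475 391.01049868766404 [380.2, 145.4, 402.8, 177.4]
top 0.63 243.56410256410257 213.1346153846154 [207.4, 235.2, 222.4, 251.2]
scene [(array([299.9, 424.5]), 0.75), (array([174.9, 226.3]), 0.56)]
scene 0.86 170.11111111111111 223.46883468834687 [204.2, 163.3, 245.7, 180.5]
scene 0.77 300.88859060402683 429.9275167785235 [401.8, 294.9, 453.2, 310.0]
```

```bash
python3 - <<'E'
from h import *
print(tri((174.9,226.3),(228.6,211.3)), tri((171.5,225),(228.6,211.3)))
print("reported-pose expectation axis z ~.185:",proj("scene",(.503,.1076,.185)),proj("top",(.503,.1076,.185)))
for z in (.16,.185): print(atz("scene",(172,225),z))
a=cv2.imread("pics/t2top.png")[185:275,150:270];b=cv2.imread("pics/t2scene.png")[120:210,180:300]
cv2.imwrite("pics/n3.png",np.vstack([cv2.resize(i,None,fx=3.3,fy=3.3,interpolation=cv2.INTER_CUBIC) for i in(a,b)]))
E
```

```text
(array([0.51068342, 0.11175962, 0.16661951]), np.float64(0.006115186885468306)) (array([0.50717722, 0.11104336, 0.17987278]), np.float64(0.007235427090490828))
reported-pose expectation axis z ~.185: (np.float64(170.52199367890793), np.float64(225.6413279326987)) (np.float64(230.46722699185682), np.float64(212.1962216116334))
[0.5230106  0.14006429 0.16      ]
[0.49604509 0.10157089 0.185     ]
```

View pics/n3.png

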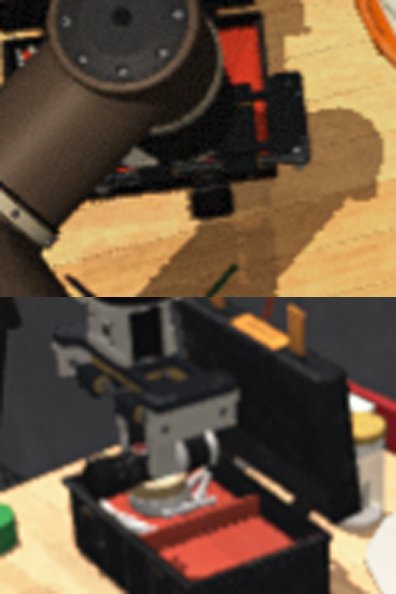

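Call:
send_rows:
  increments:
    - [[0.15,0,0,0],[0.3,0,0,0],[0.35,0,0,0],[0.35,0,-0.1,0],[0.35,0,-0.25,0],[0.35,0,-0.38,0],[0.35,0,-0.48,0],[0.35,0,-0.54,0],[0.35,0,-0.57,0],[0.35,0,-0.57,0]]

```text
clock: 15.52
tool_pos: [0.5721, 0.1081, 0.0377]
orientation: [-180.0, -0.0, -8.0]
force: [0.3, -0.1, -1.8]
opening: 0.0336
gripper_force: 30.0
```

Call:
send_rows:
  increments:
    - [[0,0,-0.01,0],[0,0,-0.02,0],[0,0,-0.025,0],[0,0,-0.025,0]]

```text
clock: 16.02
tool_pos: [0.572, 0.108, 0.0325]
orientation: [180.0, 0.0, -8.0]
force: [0.0, 0.1, -2.1]
opening: 0.0334
gripper_force: 30.0
```

Call:
send_rows:
  increments:
    - [[0,0,-0.01,0],[0,0,-0.02,0],[0,0,-0.02,0]]

```text
clock: 16.4
tool_pos: [0.5721, 0.108, 0.0285]
orientation: [180.0, -0.0, -8.0]
force: [-0.3, 0.4, 0.1]
opening: 0.0334
gripper_force: 30.0
```

Call:
send_rows:
  increments:
    - [[0,0,0,0],[0,0,0,0],[0,0,0,0],[0,0,0,0],[0,0,0,0],[0,0,0,0],[0,0,0.1,0],[0,0,0.25,0],[0,0,0.5,0],[0,0,0.75,0],[0,0,1,0],[-0.5,0,1,0]]
  jaw: 0.6

```text
clock: 17.9
tool_pos: [0.5137, 0.1095, 0.2323]
orientation: [-179.8, -0.4, -8.1]
force: [-2.4, 1.4, -1.5]
opening: 0.0527
gripper_force: 0.0
```

Call:
send_rows:
  increments:
    - [[-0.3,0,0.3,-0.1],[-0.3,0,0.6,-0.2],[-0.3,0.1,0.8,-0.3],[-0.3,0.2,0.9,-0.4],[-0.3,0.2,0.9,-0.5]]
  jaw: 0

```text
clock: 18.52
tool_pos: [0.4499, 0.1493, 0.4103]
orientation: [-179.8, 0.0, -51.2]
force: [0.4, -1.0, -2.0]
opening: 0.0079
gripper_force: 0.0
```

```bash
python3 t2.py; python3 - <<'E'
from h import *
for n in("top","scene"):
    for t in("lid_front","tin_mid","latch_left_tip","latch_right_tip"):
        print(n,t,[(np.round(d["pixel"],1).tolist(),round(d["conf"],2)) for d in ctrl.spot_point(t,n)])
a=cv2.imread("pics/t2top.png")[150:260,130:270];b=cv2.imread("pics/t2scene.png")[95:235,170:310]
cv2.imwrite("pics/n4.png",np.vstack([cv2.resize(i,None,fx=2.3,fy=2.3,interpolation=cv2.INTER_CUBIC) for i in(a,b)]))
E
```

```text
[0.44991755 0.14931809 0.41032297] [-1.79797739e+02  7.05130865e-03 -5.11911523e+01] 0.007894676015966775
top [(array([215.3, 212.6]), 0.82), (array([159. , 392.3]), 0.68), (array([170.2, 201.8]), 0.55), (array([232.2, 325.8]), 0.21)]
top 0.7 159.09567901234567 391.65432098765433 [383.0, 146.2, 404.6, 178.9]
top 0.55 215.31594202898552 211.92463768115942 [206.3, 199.8, 219.9, 233.4]
scene [(array([302.1, 425.3]), 0.95), (array([199.3, 245.1]), 0.7)]
scene 0.93 300.7691275167785 430.12080536912754 [405.2, 293.8, 448.6, 308.4]
scene 0.65 194.80712166172106 247.8486646884273 [230.7, 187.3, 264.4, 204.3]
top lid_front [([171.0, 181.0], 0.9)]
top tin_mid [([270.3, 142.2], 0.83)]
top latch_left_tip []
top latch_right_tip [([172.0, 200.3], 0.41)]
scene lid_front [([126.4, 264.5], 0.58)]
scene tin_mid [([177.8, 228.6], 0.56), ([190.6, 177.0], 0.51)]
scene latch_left_tip [([175.4, 229.3], 0.59), ([109.0, 241.8], 0.56)]
scene latch_right_tip [([120.7, 269.9], 0.52)]
```

View pics/n4.png

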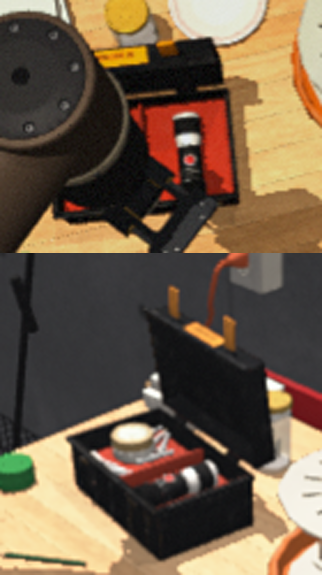

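Call:
send_rows:
  increments:
    - [[0,0,0,-0.12],[0,0,0,-0.24],[0,0,0,-0.36],[0.1,0,-0.1,-0.48],[0.4,0,-0.3,-0.547],[0.7,0,-0.5,-0.547],[1,0,-0.5,-0.547],[1,0,-0.5,-0.547]]

```text
clock: 20.23
tool_pos: [0.6516, 0.1474, 0.3043]
orientation: [179.7, -0.2, -98.1]
force: [0.9, 0.6, -1.2]
opening: 0.0002
gripper_force: 0.0
```

Call:
send_rows:
  increments:
    - [[0.25,-0.02,0,0],[0.46,-0.02,0,0],[0.46,-0.02,0,0],[0.46,-0.02,0,0]]

```text
clock: 20.72
tool_pos: [0.7413, 0.144, 0.3084]
orientation: [180.0, -0.0, -98.0]
force: [-1.1, -0.7, 1.1]
opening: 0.0005
gripper_force: 0.0
```

Call:
send_rows:
  increments:
    - [[0,0,-0.2,0],[0,0,-0.4,0],[0,0,-0.56,0],[0,0,-0.56,0]]

```text
clock: 21.22
tool_pos: [0.7393, 0.1439, 0.1952]
orientation: [179.8, -0.1, -98.0]
force: [1.1, -0.9, 0.4]
opening: 0.0002
gripper_force: 0.0
```

Call:
send_rows:
  increments:
    - [[-0.08,0.01,0,0],[-0.165,0.02,0,0],[-0.22,0.03,0,0],[-0.28,0.04,0,0],[-0.335,0.05,0,0],[-0.4,0.06,-0.01,0],[-0.47,0.065,-0.025,0],[-0.47,0.065,-0.025,0]]

```text
clock: 22.22
tool_pos: [0.6456, 0.1571, 0.1907]
orientation: [179.9, -0.0, -98.0]
force: [0.7, 1.1, -0.8]
opening: 0.0002
gripper_force: 0.0
```

```bash
cat > lid.py <<'E'
from h import *
P={}
for n in("top","scene"):
    im=ctrl.snapshot(n);cv2.imwrite("pics/l_%s.png"%n,im[:,:,::-1])
    for t in("lid_front","latch_left_tip","latch_right_tip"):
        L=ctrl.spot_point(t,n);P[n,t]=L; print(n,t,[(np.round(d["pixel"],1).tolist(),round(d["conf"],2)) for d in L])
for t in("lid_front","latch_left_tip","latch_right_tip"):
    for a in P["scene",t][:2]:
        for b in P["top",t][:2]: print(t,tri(a["pixel"],b["pixel"]))
E
python3 lid.py
```

```text
top lid_front [([192.4, 181.3], 0.86), ([215.9, 209.7], 0.31)]
top latch_left_tip [([217.0, 211.4], 0.62), ([207.1, 154.3], 0.49), ([217.5, 210.1], 0.34)]
top latch_right_tip [([203.5, 202.4], 0.41)]
scene lid_front [([177.6, 228.9], 0.74), ([134.6, 246.8], 0.61), ([183.3, 227.1], 0.21)]
scene latch_left_tip [([119.0, 222.2], 0.49)]
scene latch_right_tip [([134.5, 246.2], 0.52)]
lid_front (array([0.63220704, 0.20231434, 0.08974922]), np.float64(0.08751703990085187))
lid_front (array([0.54097026, 0.11608944, 0.14903688]), np.float64(0.03698822458096715))
lid_front (array([0.62749871, 0.1628041 , 0.24252616]), np.float64(0.008542677496825508))
lid_front (array([0.54211578, 0.08477994, 0.28903509]), np.float64(0.04680021321591569))
latch_left_tip (array([0.49805062, 0.09084353, 0.35413859]), np.float64(0.0073281709146283))
latch_left_tip (array([0.59286947, 0.24013619, 0.28187834]), np.float64(0.01015434655778376))
latch_right_tip (array([0.5737631 , 0.10528973, 0.27633799]), np.float64(0.018565925118455937))
```

Call:
send_rows:
  increments:
    - [[-0.065,0.01,-0.025,0],[-0.13,0.02,-0.056,0],[-0.19,0.03,-0.095,0],[-0.25,0.036,-0.14,0],[-0.3,0.043,-0.19,0],[-0.345,0.05,-0.24,0],[-0.385,0.056,-0.3,0],[-0.42,0.06,-0.36,0],[-0.44,0.063,-0.41,0],[-0.46,0.066,-0.46,0],[-0.46,0.066,-0.46,0]]

```text
clock: 24.0
tool_pos: [0.5549, 0.1699, 0.0983]
orientation: [179.9, -0.1, -98.0]
force: [0.5, 0.2, 0.8]
opening: 0.0006
gripper_force: 0.0
```

Call:
send_rows:
  increments:
    - [[0,0,-0.015,0],[0,0,-0.03,0],[0,0,-0.04,0],[0,0,-0.04,0]]

```text
clock: 24.5
tool_pos: [0.5556, 0.1702, 0.0914]
orientation: [180.0, -0.0, -98.0]
force: [-0.8, -1.3, -0.4]
opening: 0.0005
gripper_force: 0.0
```

Call:
send_rows:
  increments:
    - [[0,0,-0.01,0],[0,0,-0.02,0],[0,0,-0.02,0]]

```text
clock: 24.88
tool_pos: [0.5555, 0.1702, 0.0872]
orientation: [180.0, -0.0, -98.0]
force: [0.0, 0.3, 1.0]
opening: 0.0004
gripper_force: 0.0
```

```bash
python3 lid.py; python3 - <<'E'
from h import *
a=cv2.imread("pics/l_top.png")[150:260,130:270];b=cv2.imread("pics/l_scene.png")[95:235,170:310]
cv2.imwrite("pics/n5.png",np.vstack([cv2.resize(i,None,fx=2.3,fy=2.3,interpolation=cv2.INTER_CUBIC) for i in(a,b)]))
E
```

```text
top lid_front [([231.9, 190.6], 0.89)]
top latch_left_tip [([253.8, 170.7], 0.66)]
top latch_right_tip [([251.6, 212.2], 0.47)]
scene lid_front [([175.1, 216.8], 0.9)]
scene latch_left_tip [([178.4, 192.0], 0.47), ([287.4, 296.7], 0.42)]
scene latch_right_tip [([194.6, 212.1], 0.52)]
lid_front (array([0.52305655, 0.17871657, 0.13525298]), np.float64(0.00826040718653403))
latch_left_tip (array([0.47780098, 0.25572065, 0.11005759]), np.float64(0.006449992784854863))
latch_left_tip (array([ 0.71794039,  0.24897748, -0.50508366]), np.float64(0.31963572475490276))
latch_right_tip (array([0.45639167, 0.12663969, 0.11264804]), np.float64(0.005643160894817504))
```

View pics/n5.png

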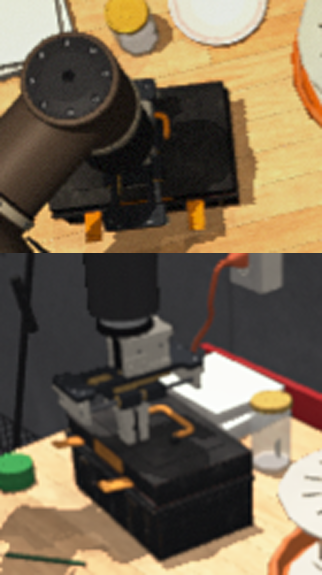

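The lid is down, with both orange latches sticking straight out. The network puts the lid edge slightly high and I feel no force, so I'll keep pressing until contact builds.

Call:
send_rows:
  increments:
    - [[0,0,-0.01,0],[0,0,-0.02,0],[0,0,-0.02,0]]

```text
clock: 25.65
tool_pos: [0.5559, 0.1703, 0.0866]
orientation: [-179.9, 0.0, -97.9]
force: [-10.4, -1.3, 24.7]
opening: 0.0004
gripper_force: 12.2
```

Call:
send_rows:
  increments:
    - [[0,0,-0.01,0],[0,0,-0.015,0],[0,0,-0.015,0]]

```text
clock: 26.02
tool_pos: [0.556, 0.1703, 0.0863]
orientation: [-179.8, 0.1, -97.9]
force: [-20.8, -2.1, 45.9]
opening: 0.0002
gripper_force: 22.9
```

Hard stop at 46 N, so the lid is shut. It also shows the real tip is about 35 mm above the reported z. Now for the latches, starting with the right one.

Call:
send_rows:
  increments:
    - [[0,0,0.15,0],[0,0,0.4,0],[-0.15,0,0.4,0.12],[-0.3,-0.1,0.4,0.24],[-0.445,-0.275,0.4,0.36],[-0.445,-0.275,0.4,0.48],[-0.445,-0.275,0.4,0.6],[-0.445,-0.275,0.4,0.72],[-0.445,-0.275,0.4,0.84],[-0.445,-0.275,0.4,0.96],[-0.445,-0.275,0.4,1],[-0.445,-0.275,0.4,1]]

```text
clock: 27.52
tool_pos: [0.4665, 0.1152, 0.1605]
orientation: [-180.0, -0.0, -12.1]
force: [-0.2, -0.2, 0.4]
opening: 0.0002
gripper_force: 0.0
```

```bash
python3 lid.py; python3 - <<'E'
from h import *
n="scene"
for b in(.0275,.035,.045):
    o=ctrl.get_obs()["tool_pos"]; print(o,proj("scene",(o[0],o[1],o[2]+b)))
E
```

```text
top lid_front []
top latch_left_tip []
top latch_right_tip [([212.9, 370.5], 0.28)]
scene lid_front [([178.5, 218.8], 0.56), ([177.5, 192.3], 0.18)]
scene latch_left_tip [([178.2, 193.1], 0.44)]
scene latch_right_tip [([200.7, 248.1], 0.74), ([192.6, 212.9], 0.42)]
latch_right_tip (array([ 0.34809861, -0.28889347,  0.35075535]), np.float64(0.12701082341506148))
latch_right_tip (array([ 0.31176269, -0.26822749,  0.39151313]), np.float64(0.1861870871189641))
[0.46654017 0.11519514 0.16044213] (np.float64(172.88355516862208), np.float64(214.01508927469933))
[0.46654017 0.11519514 0.16044213] (np.float64(170.60997165488016), np.float64(213.79447937339876))
[0.46654017 0.11519514 0.16044213] (np.float64(167.55856764072232), np.float64(213.49884395269964))
```

Call:
send_rows:
  increments:
    - [[0,0,-0.1,0.047],[0,0,-0.2,0.047],[0,0,-0.3,0.047],[0,0,-0.4,0.047],[0,0,-0.5,0.047],[0,0,-0.6,0.047],[0,0,-0.6,0.047]]

```text
clock: 28.8
tool_pos: [0.4657, 0.1146, 0.0395]
orientation: [179.9, 0.1, -8.0]
force: [-0.0, -0.1, 0.3]
opening: 0.0006
gripper_force: 0.0
```

Call:
send_rows:
  increments:
    - [[0.03,0,0,0],[0.06,-0.01,0,0],[0.08,-0.01,0,0],[0.08,-0.01,0,0]]

```text
clock: 29.3
tool_pos: [0.4833, 0.1132, 0.0407]
orientation: [-180.0, -0.0, -8.0]
force: [0.1, -0.9, -0.8]
opening: 0.0004
gripper_force: 0.3
```

Call:
send_rows:
  increments:
    - [[0.01,0,0,0],[0.02,0,0,0],[0.02,0,0,0]]

```text
clock: 29.68
tool_pos: [0.4862, 0.113, 0.0404]
orientation: [180.0, 0.0, -8.0]
force: [-3.1, -0.6, -0.8]
opening: 0.0002
gripper_force: 1.8
```

Call:
send_rows:
  increments:
    - [[0.01,0,0,0],[0.02,0,0,0],[0.02,0,0,0]]

```text
clock: 30.05
tool_pos: [0.4863, 0.1127, 0.0401]
orientation: [179.9, 0.4, -8.1]
force: [-23.8, 6.9, 14.7]
opening: 0.0005
gripper_force: 12.0
```

Call:
send_rows:
  increments:
    - [[-0.08,0.01,0,0],[-0.18,0.02,0,0],[-0.18,0.02,0.2,0],[-0.18,0.02,0.4,0],[-0.15,0.1,0.6,0],[-0.1,0.3,0.6,0],[-0.05,0.5,0.6,0],[-0.02,0.695,0.6,0],[-0.02,0.695,0.6,0]]

```text
clock: 31.18
tool_pos: [0.4876, 0.255, 0.1606]
orientation: [-179.9, -0.1, -7.9]
force: [-0.4, -1.2, -0.1]
opening: 0.0
gripper_force: 0.0
```

Call:
send_rows:
  increments:
    - [[0,0,-0.1,0],[0,0,-0.2,0],[0,0,-0.3,0],[0,0,-0.4,0],[0,0,-0.5,0],[0,0,-0.6,0],[0,0,-0.6,0],[0.03,0,-0.6,0],[0.06,-0.01,-0.6,0],[0.08,-0.01,-0.6,0],[0.1,-0.01,-0.6,0],[0.1,-0.01,-0.6,0]]

```text
clock: 32.67
tool_pos: [0.5055, 0.2494, 0.04]
orientation: [179.9, 0.1, -8.0]
force: [-7.5, -1.0, -0.1]
opening: 0.0007
gripper_force: 3.7
```

Call:
send_rows:
  increments:
    - [[0.01,0,0,0],[0.02,0,0,0],[0.02,0,0,0]]

```text
clock: 33.05
tool_pos: [0.5056, 0.2492, 0.0398]
orientation: [179.8, 0.4, -8.1]
force: [-27.0, 5.1, 13.0]
opening: 0.0005
gripper_force: 13.8
```

Both latches came to a firm stop. I'll back off, rise and verify.

Call:
send_rows:
  increments:
    - [[-0.08,0,0,0],[-0.2,0,0,0],[-0.25,0,0.2,0],[-0.25,0.2,0.5,0],[-0.3,0.5,0.8,0],[-0.4,0.8,1,0],[-0.4,1,1,0],[-0.4,1,1,0],[-0.4,1,1,0]]

```text
clock: 34.17
tool_pos: [0.4308, 0.4512, 0.2405]
orientation: [-180.0, -0.0, -7.9]
force: [-0.3, -0.6, -0.3]
opening: 0.0004
gripper_force: 0.0
```

Call:
send_rows:
  increments:
    - [[-0.2,0.3,0,0],[-0.3,0.6,0,0],[-0.3,0.9,0,0],[-0.3,0.9,0,0]]

```text
clock: 34.67
tool_pos: [0.3702, 0.6318, 0.2375]
orientation: [179.8, 0.0, -8.0]
force: [0.5, -1.2, -0.5]
opening: 0.0006
gripper_force: 0.0
```

```bash
python3 lid.py; python3 - <<'E'
from h import *
exec(open('fit3.py').read().split('print(p,np')[0])
for y in(.07,-.07):
    for nm,P in(("closed",(-.087,y,.061)),("out",(-.126,y,.102))):
        print(y,nm,[np.round(proj(n,W(p,P)),1) for n in("top","scene")])
print("lidfront shut",[np.round(proj(n,W(p,(-.077,0,.122))),1) for n in("top","scene")])
# orange pixels near the box front
for n in("top","scene"):
    im=cv2.cvtColor(cv2.imread("pics/l_%s.png"%n),cv2.COLOR_BGR2HSV)
    m=cv2.inRange(im,(8,130,90),(22,255,255)); N,_,st,ce=cv2.connectedComponentsWithStats(m)
    print(n,[(np.round(ce[i][::-1]).tolist(),st[i].tolist()) for i in range(1,N) if st[i][4]>8 and 130<ce[i][0]<275 and 150<ce[i][1]<275])
E
```

```text
top lid_front [([234.1, 190.0], 0.88), ([242.2, 170.7], 0.67)]
top latch_left_tip [([245.5, 170.8], 0.46)]
top latch_right_tip [([242.6, 214.3], 0.55)]
scene lid_front [([176.4, 221.2], 0.83)]
scene latch_left_tip [([175.6, 217.1], 0.53), ([206.4, 226.7], 0.52), ([187.4, 203.6], 0.37)]
scene latch_right_tip [([202.1, 225.4], 0.39)]
lid_front (array([0.52737399, 0.17843888, 0.1264391 ]), np.float64(0.011070775067196587))
lid_front (array([0.54278923, 0.23668817, 0.09314905]), np.float64(0.05177970186644477))
latch_left_tip (array([0.5295685 , 0.23802161, 0.10101668]), np.float64(0.04908521512653534))
latch_left_tip (array([ 0.56507093,  0.25909342, -0.04407805]), np.float64(0.059847921430337465))
latch_right_tip (array([0.49170576, 0.11556042, 0.07511739]), np.float64(0.010331887568900133))
0.07 closed [array([245.7, 174.4]), array([188.7, 205.3])]
0.07 out [array([255.8, 172.7]), array([181.2, 193.2])]
-0.07 closed [array([240.6, 217.7]), array([207.2, 226.3])]
-0.07 out [array([250.5, 217.4]), array([199.8, 213.9])]
lidfront shut [array([236.7, 192.8]), array([180. , 216.6])]
top [([189.0, 180.0], [170, 186, 19, 6, 36]), ([203.0, 188.0], [173, 199, 31, 15, 132]), ([208.0, 263.0], [261, 206, 5, 4, 12]), ([213.0, 253.0], [247, 211, 12, 4, 20]), ([224.0, 273.0], [269, 222, 10, 5, 18]), ([226.0, 148.0], [145, 225, 6, 3, 13]), ([232.0, 259.0], [257, 230, 5, 4, 12])]
scene [([166.0, 244.0], [231, 161, 24, 14, 101]), ([182.0, 205.0], [203, 175, 5, 14, 49]), ([183.0, 217.0], [211, 177, 12, 13, 55]), ([200.0, 226.0], [223, 193, 6, 14, 58])]
```

```bash
python3 -c "
from plant import ctrl
print(ctrl.close_job())"
```

```text
the job is handed in; nothing more can be done
None
```

I handed the job in at about 35 s of the 67 s allowed: torch laid front to back in the tray's right half, lid pressed to a hard stop, and both latches flat in the last camera check, but no verdict came back and I couldn't see the torch or tin once the lid was shut.

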